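Line up the loom weights by size for the finds photograph

ROBOT

A 6-joint arm with a two-finger parallel gripper is mounted at the origin on the work surface. World frame = base frame: x ahead of the robot, y to its left, z up, the work surface at z = 0. Lengths are in m, angles in rad, forces in N, time in s.
With the tool pointing down it reaches from about 0.25 to 0.725 m from the base axis. Payload 4 kg.
Tool frame: the origin (TCP) lies midway between the tips of the shut fingers; the grasp point (between the pads) lies 19 mm behind it; z points along the fingers, y is the direction in which the jaws open and shut (so a half turn about z gives the same grasp; the last joint's range is limited). The gripper opens to 85 mm and grips with 20 to 120 N. Pads are 22 mm wide; open, the fingers measure 114 mm over their backs; the gripper's body (76 mm by 85 mm) begins 54 mm behind the grasp point. The pads swing forward as they close: fully open they stand 13 mm farther back than shut.
Start: joints at [1.281, 0.241, 0.005, 1.335, 0, 1.571], TCP at [0.143, 0.479, 0.231] pointing down, gripper open.
Joint ranges: [-2.72, 2.72], [-1.05, 1.87], [-1.09, 1.28], [-1.99, 2.15], [-1.42, 1.44], [-3.14, 3.14]. Speed limits (rad/s): [2.79, 2.79, 3.14, 3.14, 3.14, 3.14].

INTERFACE

Orientations are given as a unit quaternion [x, y, z, w].
In Python, from workcell import bot, vision gives the robot as it stands. The module is installed in compiled form; this text tells all that it offers.
- The arm moves only by the tool send_rows, never from a script. Its argument "targets" is a list that holds one entry, the list of rows, each a list of 5 numbers: the shift along the world's x, y, z in cm, then the turn about the world's z in rad, then the finger opening in cm, from 0 to 8.54. A call has 1 to 12 rows; each row is the pose to reach, as a shift and turn from the pose commanded when the call began; what a row does not reach only later rows make up. A row lasts 1/8 s, in which the tool goes at most 62.5 mm and 10.7 degrees, less where a joint would pass 70% of its speed; a pose out of reach is approached as far as the arm can. A call with a gripper value outside its range is refused whole. The fingers move at their own pace and stop on an object; the grip force is fixed at half the most. Time passes only in rows, so rows that repeat a pose let the fingers close. It gives the time, the measured TCP pose, the force and the opening at its end, in the units of the state.
- bot.get_obs(): the state, without advancing time (a new reading comes with each control period).
- vision.camera(name): name is "scene" or "top" or "wrist"; returns the picture (400x640x3 uint8, red, green, blue); there is no depth.
- vision.get_calibration(name): a dict with "vertical_fov" (degrees; the focal length in pixels is half the picture's height over the tangent of half this angle, whatever the lens; pixels are square), "cx", "cy" (the principal point, pixels), "rvec" (rotation vector, rad) and "tvec" (3), from world to camera coordinates, as OpenCV has them; the wrist camera has in their place "T_tool_cam" (4x4, takes a point from camera to tool coordinates, whose origin is the TCP and whose axes are the flange's). Camera axes: x right, y down, z forward; pixel columns grow to the right and rows downward; lengths in m; the calibration is good to about 2 mm. A picture is of the moment at which its call begins: read the wrist's pose just before it. get_calibration takes no time and is no camera call.
- bot.job_done(): hands the job in, once; it reports no verdict.
Trained networks look in the newest picture that a camera, given by its name, has taken for a name from the list of things; names that differ only in an ending like _2 or _b are one class to them, and where a whole thing is asked for, a point or a joint stands for the part that bears it (a point fixed in the world has none). Each returns a list of dicts, best first, with "score" (0 to 1); they miss things now and then, are a little off and sometimes report something else, mostly with a low value. They report only what shows in the picture. A call takes as long as a camera call. They do not tell look-alikes from the thing itself.
- vision.boxes_of(target, camera): "uv" ([column, row] in pixels, amid what is visible of it).
The state is a dict: "clock": time; "joint_pos": joint angles; "joint_vel": joint speeds; "tau": joint torques, N m; "eef_pos": TCP position; "tool_rot": TCP orientation; "ft_force": force on the tool from outside, world axes, zero at the start; "ft_torque": the same for the moment, N m; "grip_width": finger opening in m.
Only numpy, scipy, OpenCV 4.12 (cv2) and the standard library are available. Lean on these libraries where they do the work, as an engineer would, in place of code of your own. Each camera call takes 0.05 s, during which the arm holds its last target.

TASK

Finish the row of loom weights on the black photo board for the finds photograph: one of each size, standing upright and centred on the marks (within about a centimetre), running in order from the smallest on the red mark to the largest on the white mark at the other end. The grey weight already standing on the middle mark is in its right place, so leave it there undisturbed, and leave its grey duplicate where it stands on the table.

Things in the scene. Friction and masses are not known exactly. Their poses are not given: they have to be found in the camera images.
- w_cream: Fired-clay loom weight, pale cream, the smallest of the series: 30 mm in diameter, 34 mm high. Round: straight-sided at full width from 0.1 to 0.58 of its height, then tapering to a flat top half as wide, with a small dark cord hole. Stands loose on the table at the start, beyond the board. Origin: centre of its underside, z up.
- w_yellow: Fired-clay loom weight, mustard yellow, the second smallest of the series: 38 mm in diameter, 42 mm high. Round: straight-sided at full width from 0.1 to 0.58 of its height, then tapering to a flat top half as wide, with a small dark cord hole. Stands loose on the table at the start, beyond the board. Origin: centre of its underside, z up.
- w_orange: Fired-clay loom weight, terracotta orange, the second largest of the series: 54 mm in diameter, 58 mm high. Round: straight-sided at full width from 0.1 to 0.58 of its height, then tapering to a flat top half as wide, with a small dark cord hole. Stands loose on the table at the start, beyond the board. Origin: centre of its underside, z up.
- w_brown: Fired-clay loom weight, dark chocolate brown, the largest of the series: 62 mm in diameter, 66 mm high. Round: straight-sided at full width from 0.1 to 0.58 of its height, then tapering to a flat top half as wide, with a small dark cord hole. Stands loose on the table at the start, beyond the board. Origin: centre of its underside, z up.
- w_grey_set: Grey fired-clay loom weight, the middle size: 46 mm in diameter, 50 mm high, same shape as the others. It already stands in its right place on the white mark in the middle of the board and must stay there. Origin: centre of its underside, z up.
- w_grey_spare: Grey fired-clay loom weight, duplicate of the one on the board (46 mm in diameter, 50 mm high). Stands loose on the table among the others at the start; not wanted in the row, leave it where it stands. Origin: centre of its underside, z up.
- mark_red: Red painted disc, 50 mm across, flat, at one end of the row of marks (either end): the place of the smallest weight. The board is a fixed matt black slab 5 mm thick, 100 x 430 mm, flat on the table between robot and loose weights; five marks in a straight row along it, 85 mm apart, the middle one under the grey weight. Origin: its centre, on the upper face of the board, 5 mm above the table.
- mark_far: White painted disc, 50 mm across, flat, at the other end of the row from the red one: the place of the largest weight. Origin: its centre, on the upper face of the board, 5 mm above the table.
- mark_inner_a: White painted disc, 50 mm across, flat, one of the two between the middle of the row and its ends; it may be next to the red mark or next to the white end mark. The one beside the red mark takes the second smallest weight, the other the second largest. Origin: its centre, on the upper face of the board, 5 mm above the table.
- mark_inner_b: White painted disc, 50 mm across, flat, one of the two between the middle of the row and its ends; it may be next to the red mark or next to the white end mark. The one beside the red mark takes the second smallest weight, the other the second largest. Origin: its centre, on the upper face of the board, 5 mm above the table.
Mind the look-alikes: they are no part of the job. Of the things shaped like the w_orange, the terracotta one is meant.

How it is judged:
At the end, for the whole second after the job is handed in: Upright (0.12 rad), at rest, released, within 12 mm of the mark: cream on red, yellow on the mark beside it, brown on the white end mark, orange on the mark beside that. Grey set weight upright, within 15 mm of its start; grey duplicate upright, within 20 mm of its start (horizontal distance between w_cream and mark_red below 0.012 m and horizontal distance between w_brown and mark_far below 0.012 m and ((horizontal distance between w_yellow and mark_inner_a below 0.012 m and horizontal distance between mark_inner_a and mark_red below 0.1 m) or (horizontal distance between w_yellow and mark_inner_b below 0.012 m and horizontal distance between mark_inner_b and mark_red below 0.1 m)) and ((horizontal distance between w_orange and mark_inner_a below 0.012 m and horizontal distance between mark_inner_a and mark_far below 0.1 m) or (horizontal distance between w_orange and mark_inner_b below 0.012 m and horizontal distance between mark_inner_b and mark_far below 0.1 m)) and angle between each of w_cream, w_yellow, w_orange, w_brown, w_grey_set, w_grey_spare's own z axis and vertical below 0.12 rad and height (world z) of each of w_cream, w_yellow, w_orange, w_brown, w_grey_set below 0.012 m and linear speed of each of w_cream, w_yellow, w_orange, w_brown, w_grey_set below 0.02 m/s and distance of w_grey_set from where it was at the start of the episode below 0.015 m and distance of w_grey_spare from where it was at the start of the episode below 0.02 m); the robot touches nothing.
It fails at once if the grey weight already on the board is shifted by more than 15 mm (distance of w_grey_set from where it was at the start of the episode above 0.015 m).
It fails at once if the grey duplicate is moved by more than 20 mm (distance of w_grey_spare from where it was at the start of the episode above 0.02 m).
It also fails if it takes over 106 s, if anything falls off the work surface, if the arm or the gripper's body presses on something with over 40 N, if the wrist force passes 120 N, or if a joint passes its speed limit or range.

## Working session

There is one attempt and no reset: what is moved stays moved. The work goes in short steps, Python scripts to look and compute and a tool call to move; the robot and the scene stay as the last step left them, time stands still between calls to the robot, and variables do not carry over. Pictures are saved under pics/ and viewed, and the job is handed in when it is done.

Besides the shell and the picture viewer there is one more tool, called after "Request:" by a JSON object that holds its "api" and its "payload", one argument or row to a line. send_rows: Moves the arm, as the interface text tells. Its arguments: {"type":"object","properties":{"targets":{"type":"array"}},"required":["targets"]}

```bash
mkdir -p pics; python3 - <<'E'
from workcell import bot, vision
import cv2
print(bot.get_obs())
for n in ["scene","top","wrist"]:
    im=vision.camera(n); cv2.imwrite(f"pics/a_{n}.png",im[:,:,::-1]); print(n,vision.get_calibration(n))
for t in ["w_cream","w_yellow","w_orange","w_brown","w_grey_set","mark_red","mark_far","mark_inner_a"]:
    print(t,[(d['uv'],round(d['score'],2)) for d in vision.boxes_of(t,"top")])
print(bot.get_obs()['clock'])
E
```

```text
{'clock': 0.0, 'joint_pos': array([ 1.28101135e+00,  2.41420447e-01,  3.71131809e-03,  1.33517842e+00,
       -2.31209494e-05,  1.57081214e+00]), 'joint_vel': array([ 5.80189076e-04,  1.26089678e-03,  2.30771337e-04,  5.21297372e-04,
       -4.18916014e-05, -1.57201721e-03]), 'tau': array([-1.14598611e-04, -3.72316039e+01,  2.52409315e+01,  1.68459018e-02,
        1.85429785e-04,  1.95534852e-05]), 'eef_pos': array([0.14269977, 0.47854684, 0.23040429]), 'tool_rot': array([ 1.44393782e-01,  9.89519753e-01, -1.03632316e-03, -1.39523879e-04]), 'ft_force': array([-0.0217904, -0.2763235,  0.3083031]), 'ft_torque': array([-0.02429976, -0.00776127, -0.05053784]), 'grip_width': 0.08521190867787005}
scene {'vertical_fov': 54.223301473415596, 'cx': 318.9005406797218, 'cy': 202.10540350398384, 'rvec': array([ 1.48696052,  1.79244536, -0.98312757]), 'tvec': array([ 0.13893839, -0.24516508,  1.26705439])}
top {'vertical_fov': 49.142169530439965, 'cx': 316.62647314492085, 'cy': 187.31676526782425, 'rvec': array([ 2.22002829, -2.17639726,  0.08272074]), 'tvec': array([-0.05948714,  0.5533862 ,  1.043126  ])}
wrist {'vertical_fov': 60.287333439834754, 'cx': 322.0255137967091, 'cy': 200.88153849893095, 'T_tool_cam': array([[ 7.26542093e-05, -9.54623349e-01, -2.97815811e-01,
         7.53041124e-02],
       [ 9.99999869e-01,  2.20538491e-04, -4.62960621e-04,
         1.11120819e-03],
       [ 5.07632868e-04, -2.97815738e-01,  9.54623239e-01,
        -1.41736379e-01],
       [ 0.00000000e+00,  0.00000000e+00,  0.00000000e+00,
         1.00000000e+00]])}
w_cream []
w_yellow [([360.0, 154.9], 0.68)]
w_orange [([408.3, 162.4], 0.87), ([446.7, 176.2], 0.76), ([409.0, 199.7], 0.72)]
w_brown [([184.0, 159.9], 0.59)]
w_grey_set [([360.1, 153.5], 0.57), ([290.3, 222.0], 0.54)]
mark_red [([221.5, 233.5], 0.66)]
mark_far [([356.0, 216.7], 0.58)]
mark_inner_a [([324.8, 219.6], 0.87), ([257.5, 228.5], 0.65), ([288.1, 224.2], 0.4)]
0.55
```

View pics/a_top.png

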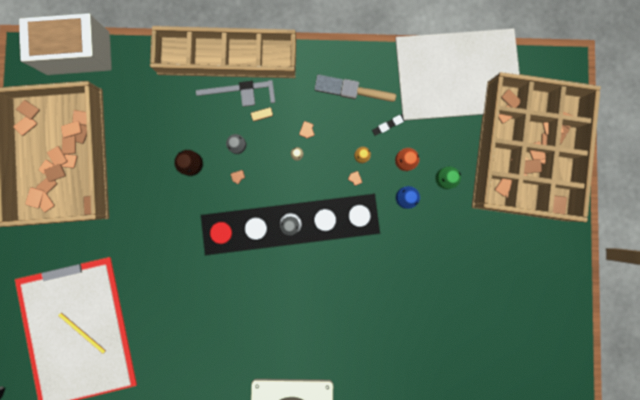

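View pics/a_scene.png

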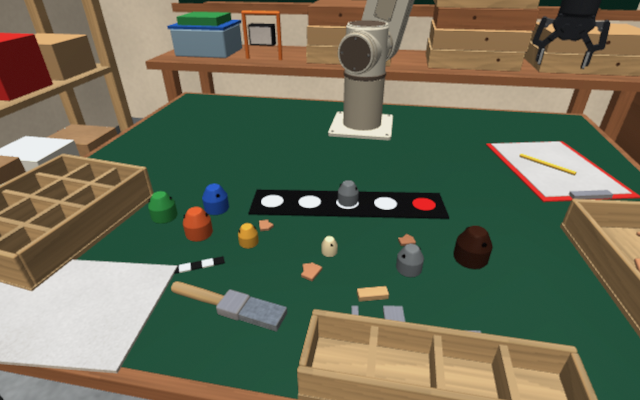

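```bash
python3 -c "
import cv2
im=cv2.imread('pics/a_top.png')[100:260,160:480]
cv2.imwrite('pics/a_topc.png',cv2.resize(im,None,fx=2.5,fy=2.5,interpolation=cv2.INTER_CUBIC))"
```

```text
(no output)
```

View pics/a_topc.png

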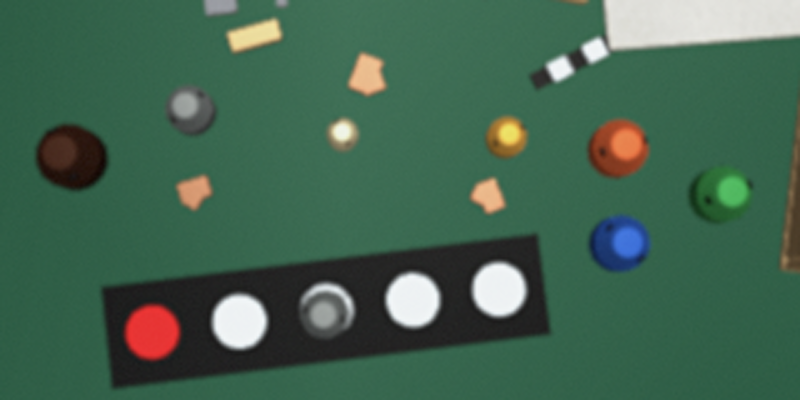

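The top view shows:

| Thing | Pixel | Note |
|---|---|---|
| Brown | (189,162) | target |
| Grey spare | (237,144) | leave |
| Cream | (297,153) | target |
| Yellow | (363,154) | target |
| Terracotta | (407,159) | target |
| Blue | (408,198) | look-alike, avoid |
| Green | (448,178) | look-alike, avoid |
| Red mark | (221,233) | left end of the row |
| Grey set | (290,224) | on the middle mark |
| Far white mark | (359,216) | right end of the row |

Small orange sherds lie around the weights and are not weights. Next I'll fit silhouettes.

```bash
cat > h.py <<'E'
import cv2, numpy as np
from scipy.optimize import least_squares
from workcell import bot, vision
def cam(n):
    c=vision.get_calibration(n); f=200/np.tan(np.radians(c['vertical_fov']/2))
    K=np.array([[f,0,c['cx']],[0,f,c['cy']],[0,0,1.]]); return K,c
def camRT(n):
    K,c=cam(n)
    if n!='wrist': return K,cv2.Rodrigues(c['rvec'])[0],np.array(c['tvec'])
    from scipy.spatial.transform import Rotation as R
    o=bot.get_obs(); T=np.eye(4);T[:3,:3]=R.from_quat(o['tool_rot']).as_matrix();T[:3,3]=o['eef_pos']
    M=np.linalg.inv(T@c['T_tool_cam']); return K,M[:3,:3],M[:3,3]
def proj(P,C):
    K,R,t=C; q=(np.asarray(P)@R.T+t)@K.T; return q[:,:2]/q[:,2:]
def plane(uv,z,C):
    K,R,t=C; d=R.T@np.linalg.inv(K)@np.array([*uv,1.]); o=-R.T@t; return o+d*(z-o[2])/d[2]
A=np.linspace(0,2*np.pi,60,endpoint=False)
def sil(x,y,z,D,H):
    pts=[np.c_[x+r*np.cos(A),y+r*np.sin(A),0*A+z+h*H] for r,h in((D*.45,0),(D/2,.1),(D/2,.58),(D/4,1))]
    return np.vstack(pts)
def cen(p):
    hu=cv2.convexHull(p.astype(np.float32)); m=cv2.moments(hu); return np.array([m['m10']/m['m00'],m['m01']/m['m00']]),m['m00']
def fit(uv,D,H,C,z=0):
    p0=plane(uv,z+H/2,C)[:2]
    s=least_squares(lambda p:cen(proj(sil(p[0],p[1],z,D,H),C))[0]-uv,p0,diff_step=1e-3)
    return s.x,cen(proj(sil(*s.x,z,D,H),C))[1]
def blob(mask,uv,r=30):
    m=np.zeros(mask.shape,np.uint8); u,v=map(int,uv)
    m[max(0,v-r):v+r,max(0,u-r):u+r]=mask[max(0,v-r):v+r,max(0,u-r):u+r]
    n,l,st,ce=cv2.connectedComponentsWithStats(m)
    if n<2: return None,0
    i=1+np.argmax(st[1:,4]); mm=cv2.morphologyEx((l==i).astype(np.uint8),cv2.MORPH_CLOSE,np.ones((3,3)))
    cs,_=cv2.findContours(mm,cv2.RETR_EXTERNAL,cv2.CHAIN_APPROX_NONE)
    h=cv2.convexHull(max(cs,key=cv2.contourArea)); mk=np.zeros(mask.shape,np.uint8); cv2.fillConvexPoly(mk,h,1)
    M=cv2.moments(mk,True); return np.array([M['m10']/M['m00'],M['m01']/M['m00']]),M['m00']
SZ=dict(cream=(.030,.034),yellow=(.038,.042),orange=(.054,.058),brown=(.062,.066),grey=(.046,.050))
def notgreen(im):  # differs from green cloth colour locally
    lab=cv2.cvtColor(im,cv2.COLOR_BGR2LAB).astype(int); return lab
E
python3 - <<'E'
from h import *
im=cv2.imread('pics/a_top.png'); C=camRT('top')
lab=cv2.cvtColor(im,cv2.COLOR_BGR2LAB).astype(int)
bg=lab[185:190,300:330].reshape(-1,3).mean(0); print(bg)
mask=((np.abs(lab-bg)*[.7,1,1]).sum(2)>16).astype(np.uint8)
for n,uv,r in [('brown',(189,162),22),('grey',(237,144),14),('cream',(297,153),10),('yellow',(363,154),14),('orange',(407,159),20)]:
    c,a=blob(mask,uv,r); p,ae=fit(c,*SZ[n],C); print(n,c.round(1),a,round(ae),p.round(4))
for n,uv in [('blue',(408,198)),('green',(448,178))]: print(n,plane(uv,.03,C).round(3))
hsv=cv2.cvtColor(im,cv2.COLOR_BGR2HSV)
red=((hsv[...,1]>150)&((hsv[...,0]<8)|(hsv[...,0]>172))&(hsv[...,2]>120)).astype(np.uint8)
wh=((hsv[...,2]>140)&(hsv[...,1]<60)).astype(np.uint8)
P=[]
for m,uv in [(red,(221,233)),(wh,(256,229)),(wh,(325,220)),(wh,(359,216))]:
    c,a=blob(m,uv,15); p=plane(c,.005,C); P.append(p[:2]); print(c.round(1),a,p.round(4))
P=np.array(P); d=(P[3]-P[0]); L=np.linalg.norm(d); d/=L; c=P.mean(0)
print('len',L,'dir',d,'ctr',c, [ (c+d*.085*k).round(4) for k in(-2,-1,0,1,2)])
E
```

```text
[105.56       105.50666667 136.84666667]
brown [188.1 162.5] 708.0 622 [0.6075 0.2615]
grey [235.8 143.9] 351.0 323 [0.6559 0.1497]
cream [296.8 153.3] 154.0 129 [0.6369 0.0014]
yellow [362.  154.4] 249.0 211 [ 0.6372 -0.1579]
orange [406.7 159.1] 512.0 447 [ 0.6273 -0.2661]
blue [ 0.532 -0.268  0.03 ]
green [ 0.583 -0.364  0.03 ]
[220.5 232.5] 391.0 [0.4405 0.1825 0.005 ]
[255.4 228.2] 384.0 [0.4524 0.0983 0.005 ]
[324.7 219.6] 379.0 [ 0.4767 -0.07    0.005 ]
[359.1 215.3] 375.0 [ 0.4886 -0.1539  0.005 ]
len 0.33980679844217265 dir [ 0.14161015 -0.98992251] ctr [0.46457304 0.01422772] [array([0.4405, 0.1825]), array([0.4525, 0.0984]), array([0.4646, 0.0142]), array([ 0.4766, -0.0699]), array([ 0.4886, -0.1541])]
```

Request:
{"api": "send_rows", "payload": {
  "targets": [
    [[5,-2,-1,-0.15,8.5],[10,-4.5,-2,-0.3,8.5],[16,-7.5,-3,-0.45,8.5],[22,-10,-4,-0.6,8.5],[28,-13,-5,-0.75,8.5],[34,-16,-6,-0.9,8.5],[40,-19,-7,-1.05,8.5],[46.5,-21.7,-8,-1.14,8.5],[46.5,-21.7,-8,-1.14,8.5],[46.5,-21.7,-8,-1.14,8.5],[46.5,-21.7,-8,-1.14,8.5]]
  ]
}}

```text
clock: 1.92
eef_pos: [0.6073, 0.2623, 0.151]
tool_rot: [0.656, 0.755, -0.0, -0.0]
ft_force: [-0.1, 0.8, -0.4]
grip_width: 0.0847
```

```bash
cat > look.py <<'E'
import sys
from h import *
# usage: look.py tag name x y z
tag,n,x,y,z=sys.argv[1],sys.argv[2],*map(float,sys.argv[3:6])
o=bot.get_obs(); print(o['clock'],o['eef_pos'].round(4),o['tool_rot'].round(3),o['ft_force'].round(1),round(o['grip_width'],4))
C=camRT('wrist'); im=vision.camera('wrist')[:,:,::-1].copy()
hu=cv2.convexHull(proj(sil(x,y,z,*SZ[n]),C).astype(np.float32)).astype(int)
cv2.polylines(im,[hu],True,(255,0,255),1); cv2.imwrite(f'pics/{tag}.png',im)
E
python3 look.py b1 brown .6075 .2615 0
```

```text
1.925 [0.6073 0.2623 0.151 ] [ 0.656  0.755 -0.    -0.   ] [-0.1  0.8 -0.4] 0.0847
```

View pics/b1.png

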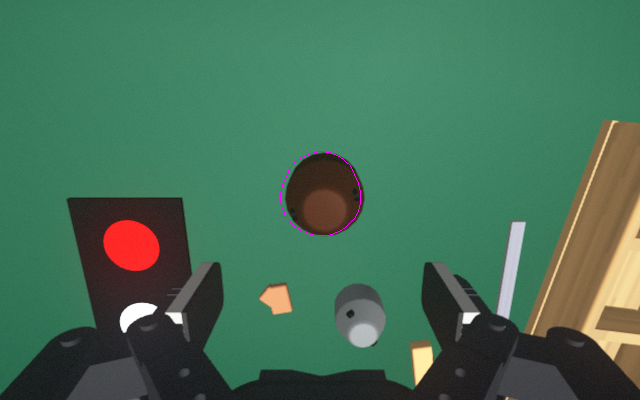

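The wrist view shows the projected outline on the brown weight at (323,194), within 2 px. The grey spare is clear at (360,315). I'll grasp.

Request:
{"api": "send_rows", "payload": {
  "targets": [
    [[0.1,-0.1,-4,0,8.5],[0.1,-0.1,-8,0,8.5],[0.1,-0.1,-11,0,8.5],[0.1,-0.1,-13,0,8.5],[0.1,-0.1,-14.6,0,8.5],[0.1,-0.1,-14.6,0,8.5],[0.1,-0.1,-14.6,0,5],[0.1,-0.1,-14.6,0,5],[0.1,-0.1,-14.6,0,5],[0.1,-0.1,-14.6,0,5],[0.1,-0.1,-14.6,0,5],[0.1,-0.1,-14.6,0,5]]
  ]
}}

```text
clock: 3.48
eef_pos: [0.61, 0.2618, 0.0072]
tool_rot: [0.656, 0.755, 0.002, 0.001]
ft_force: [-1.8, 0.3, 6.3]
grip_width: 0.0603
```

Request:
{"api": "send_rows", "payload": {
  "targets": [
    [[0,0,0.5,0,5],[0,0,2,0,5],[0,0,5,0,5],[0,0,8,0,5],[0,0,11,0,5],[0,0,13,0,5],[0,0,13,0,5],[0,0,13,0,5]]
  ]
}}

```text
clock: 4.47
eef_pos: [0.6082, 0.2608, 0.1343]
tool_rot: [0.656, 0.755, -0.001, -0.0]
ft_force: [-0.4, 0.3, -3.6]
grip_width: 0.0602
```

```bash
python3 look.py b2 brown .61 .2616 0.13
```

```text
4.475 [0.6082 0.2608 0.1343] [ 0.656  0.755 -0.001 -0.   ] [-0.4  0.3 -3.6] 0.0602
```

View pics/b2.png

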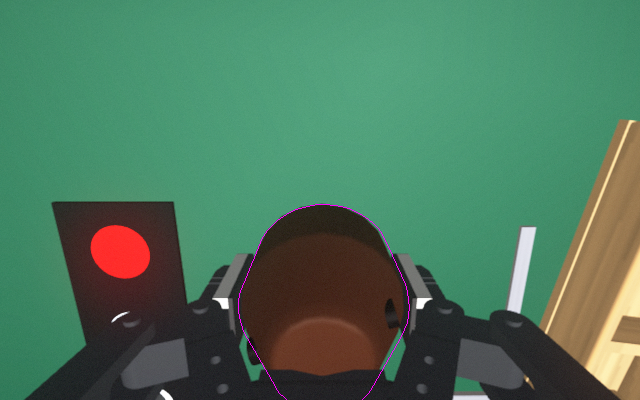

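Request:
{"api": "send_rows", "payload": {
  "targets": [
    [[-1,-3,0,0,5],[-2.3,-8,0,0,5],[-3.8,-13,0,0,5],[-5.2,-18,0,0,5],[-6.7,-23,0,0,5],[-8.1,-28,0,0,5],[-9.6,-33,0,0,5],[-11,-38,0,0,5],[-12,-41.5,0,0,5],[-12,-41.5,0,0,5],[-12,-41.5,-3,0,5],[-12,-41.5,-6,0,5]]
  ]
}}

```text
clock: 6.02
eef_pos: [0.4889, -0.1531, 0.0742]
tool_rot: [0.655, 0.755, 0.0, -0.0]
ft_force: [-1.0, 0.0, -3.4]
grip_width: 0.0605
```

```bash
python3 look.py b3 brown .489 -.154 0.066
```

```text
6.025 [ 0.4889 -0.1531  0.0742] [ 0.655  0.755  0.    -0.   ] [-1.   0.  -3.4] 0.0605
```

View pics/b3.png

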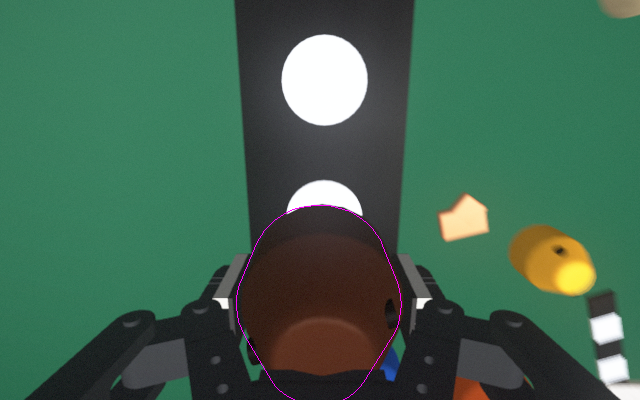

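Request:
{"api": "send_rows", "payload": {
  "targets": [
    [[0,0,-2.5,0,5],[0,0,-4.5,0,5],[0,0,-5.7,0,5],[0,0,-6.2,0,5],[0,0,-6.2,0,5],[0,0,-6.2,0,5],[0,0,-6.2,0,8.5],[0,0,-6.2,0,8.5],[0,0,-6.2,0,8.5],[0,0,-6.2,0,8.5]]
  ]
}}

```text
clock: 7.32
eef_pos: [0.4891, -0.1539, 0.0135]
tool_rot: [0.656, 0.755, 0.0, 0.0]
ft_force: [0.1, -0.1, -0.0]
grip_width: 0.0851
```

Request:
{"api": "send_rows", "payload": {
  "targets": [
    [[0,0,1,0,8.5],[0,0,4,0,8.5],[0,0,8,0,8.5],[0,0,12,0,8.5],[2,-1.5,14,0,8.5],[6,-4.5,14,0,7.5],[10,-8,14,0,7.2],[13.9,-11.2,14,0,7.2],[13.9,-11.2,14,0,7.2],[13.9,-11.2,14,0,7.2]]
  ]
}}

```text
clock: 8.57
eef_pos: [0.6272, -0.2656, 0.1529]
tool_rot: [0.656, 0.755, -0.0, -0.001]
ft_force: [-0.4, 0.2, 0.8]
grip_width: 0.0719
```

```bash
python3 look.py o1 orange .6273 -.2661 0
python3 - <<'E'
from h import *
im=vision.camera('top')[:,:,::-1].copy();C=camRT('top')
hu=cv2.convexHull(proj(sil(.4886,-.1541,.005,*SZ['brown']),C).astype(np.float32))
b=cv2.resize(im,None,fx=3,fy=3,interpolation=cv2.INTER_CUBIC); cv2.polylines(b,[(hu*3+1).astype(int)],True,(255,0,255),1)
cv2.imwrite('pics/t1.png',b[390:800,600:1400])
E
```

```text
8.575 [ 0.6272 -0.2656  0.1529] [ 0.656  0.755 -0.    -0.001] [-0.4  0.2  0.8] 0.0719
```

View pics/o1.png

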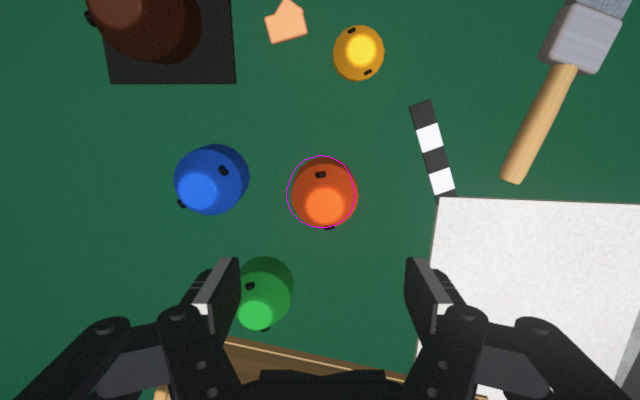

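View pics/t1.png

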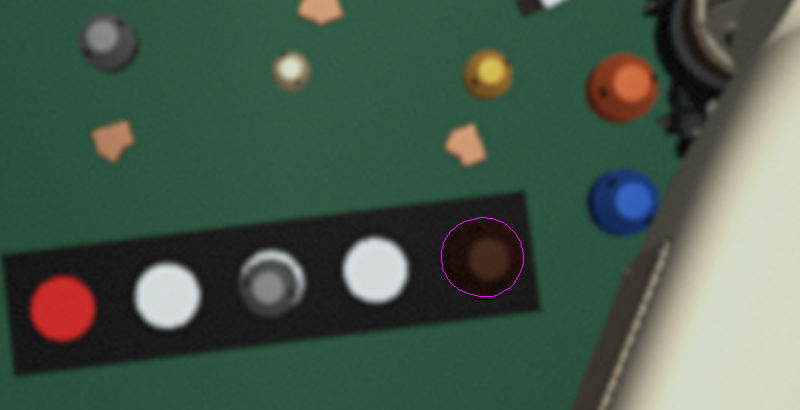

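Brown stands on the far mark inside its outline. The terracotta weight is outlined at (322,192). Blue at (212,180) and green at (263,295) stay clear with a narrower opening.

Request:
{"api": "send_rows", "payload": {
  "targets": [
    [[0.1,0,-4,0,6.6],[0.1,0,-8,0,6.6],[0.1,0,-11,0,6.6],[0.1,0,-13.2,0,6.6],[0.1,0,-14.8,0,6.6],[0.1,0,-14.8,0,6.6],[0.1,0,-14.8,0,4.5],[0.1,0,-14.8,0,4.5],[0.1,0,-14.8,0,4.5],[0.1,0,-14.8,0,4.5],[0.1,0,-14.8,0,4.5]]
  ]
}}

```text
clock: 10.05
eef_pos: [0.6299, -0.2662, 0.007]
tool_rot: [0.656, 0.755, 0.0, 0.001]
ft_force: [-0.6, 0.0, 6.2]
grip_width: 0.0517
```

Request:
{"api": "send_rows", "payload": {
  "targets": [
    [[0,0,0.5,0,4.5],[0,0,2,0,4.5],[0,0,5,0,4.5],[0,0,8,0,4.5],[0,0,11,0,4.5],[0,0,13,0,4.5],[0,0,13,0,4.5],[0,0,13,0,4.5]]
  ]
}}

```text
clock: 11.05
eef_pos: [0.6283, -0.2656, 0.1344]
tool_rot: [0.656, 0.755, -0.0, -0.001]
ft_force: [-0.7, 0.1, -2.5]
grip_width: 0.0518
```

```bash
python3 look.py o2 orange .628 -.266 0.127
```

```text
11.05 [ 0.6283 -0.2656  0.1344] [ 0.656  0.755 -0.    -0.001] [-0.7  0.1 -2.5] 0.0518
```

View pics/o2.png

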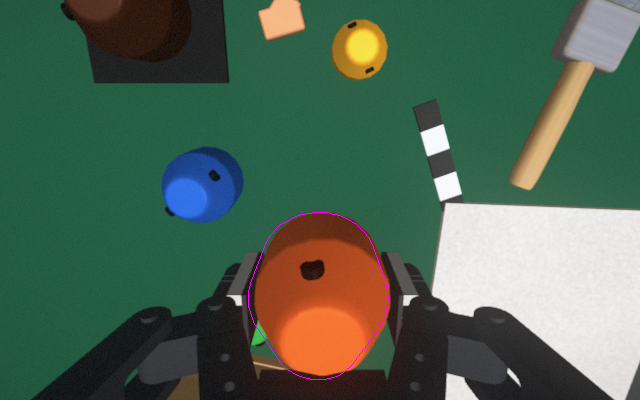

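Request:
{"api": "send_rows", "payload": {
  "targets": [
    [[-2,2.5,0,0,4.5],[-5,6.5,0,0,4.5],[-8,10.5,0,0,4.5],[-11.5,14.8,0,0,4.5],[-15.2,19.6,0,0,4.5],[-15.2,19.6,0,0,4.5],[-15.2,19.6,-3,0,4.5],[-15.2,19.6,-7,0,4.5],[-15.2,19.6,-10,0,4.5],[-15.2,19.6,-11.5,0,4.5],[-15.2,19.6,-11.5,0,4.5]]
  ]
}}

```text
clock: 12.48
eef_pos: [0.4762, -0.07, 0.0192]
tool_rot: [0.656, 0.755, -0.001, -0.001]
ft_force: [0.6, 0.5, -1.7]
grip_width: 0.0523
```

```bash
python3 look.py o3 orange .4766 -.0699 0.012
```

```text
12.475 [ 0.4762 -0.07    0.0192] [ 0.656  0.755 -0.001 -0.001] [ 0.6  0.5 -1.7] 0.0523
```

View pics/o3.png

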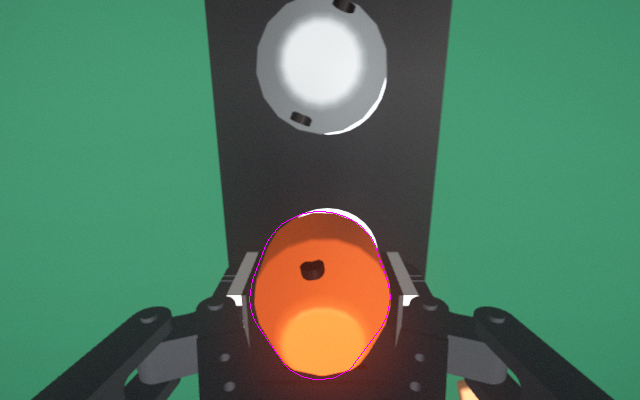

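```bash
python3 - <<'E'
from h import *
C=camRT('wrist'); im=cv2.imread('pics/o3.png')
for (x,y),col in [((.4766,-.0699),(255,0,0)),((.4796,-.0699),(0,255,0)),((.4646,.0142),(255,0,0))]:
    p=proj(np.c_[x+.025*np.cos(A),y+.025*np.sin(A),0*A+.005],C); cv2.polylines(im,[p.astype(int)],True,col,1)
# board edges at z=.005, ±5 cm
d=np.array([.1416,-.9899]);n=np.array([.9899,.1416]);c=np.array([.4646,.0142])
for s in(-.05,.05):
    p=proj(np.array([[*(c+d*a+n*s),.005] for a in(-.07,.04)]),C).astype(int); cv2.line(im,p[0],p[1],(0,255,255),1)
cv2.imwrite('pics/o4.png',im)
E
```

```text
(no output)
```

View pics/o4.png

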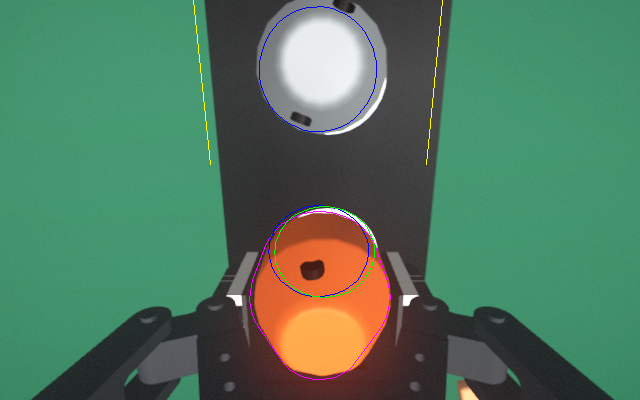

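The wrist view puts the board about 3 mm further in +x than the top view, so I'll correct for that and set the weight down.

Request:
{"api": "send_rows", "payload": {
  "targets": [
    [[0.3,0,0,0,4.5],[0.3,0,-0.4,0,4.5],[0.3,0,-0.7,0,4.5],[0.3,0,-0.7,0,4.5],[0.3,0,-0.7,0,7.5],[0.3,0,-0.7,0,7.5],[0.3,0,-0.7,0,7.5],[0.3,0,-0.7,0,7.5]]
  ]
}}

```text
clock: 13.52
eef_pos: [0.48, -0.0699, 0.0134]
tool_rot: [0.656, 0.755, 0.0, 0.0]
ft_force: [-0.1, -0.5, -0.3]
grip_width: 0.075
```

Request:
{"api": "send_rows", "payload": {
  "targets": [
    [[0,0,1,0,7.5],[0,0,4,0,7.5],[0,0,8,0,7.5],[0,0,12,0,7.5],[3,-1.5,13,0,7.5],[7,-4,13,0,6],[12,-7,13,0,5.5],[16,-8.9,13,0,5.5],[16,-8.9,13,0,5.5],[16,-8.9,13,0,5.5]]
  ]
}}

```text
clock: 14.78
eef_pos: [0.639, -0.1586, 0.1431]
tool_rot: [0.656, 0.755, -0.0, -0.001]
ft_force: [0.2, -0.3, -0.5]
grip_width: 0.0547
```

```bash
python3 look.py y1 yellow .6385 -.1579 0
python3 - <<'E'
from h import *
im=vision.camera('top')[:,:,::-1].copy();C=camRT('top')
b=cv2.resize(im,None,fx=3,fy=3,interpolation=cv2.INTER_CUBIC)
for n,x,y in[('brown',.4886,-.1541),('orange',.4766,-.0699)]:
  hu=cv2.convexHull(proj(sil(x,y,.005,*SZ[n]),C).astype(np.float32)); cv2.polylines(b,[(hu*3+1).astype(int)],True,(255,0,255),1)
cv2.imwrite('pics/t2.png',b[390:800,600:1400])
E
```

```text
14.775 [ 0.639  -0.1586  0.1431] [ 0.656  0.755 -0.    -0.001] [ 0.2 -0.3 -0.5] 0.0547
```

View pics/y1.png

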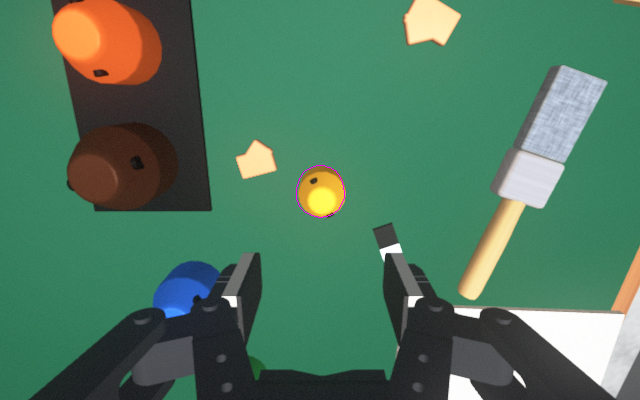

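View pics/t2.png

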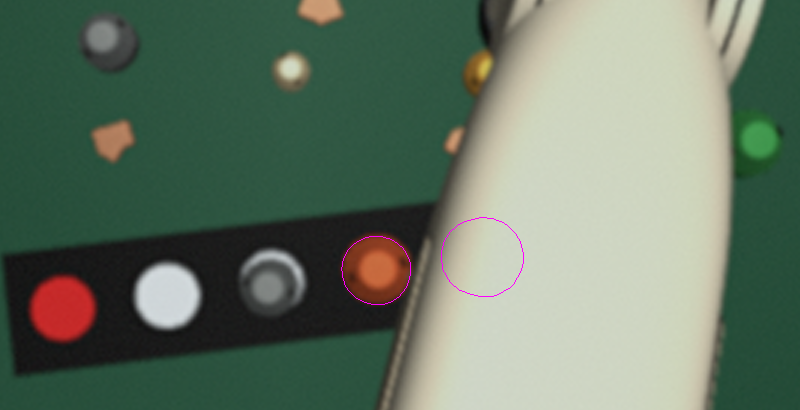

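Yellow is outlined at (321,191). A sherd at (257,160) sits near the left finger, so I'll turn the jaws by +0.35 rad for this grasp.

Request:
{"api": "send_rows", "payload": {
  "targets": [
    [[0,0,-3,0.17,5.2],[0,0,-6,0.35,5.2],[0,0,-9,0.35,5.2],[0,0,-12,0.35,5.2],[0,0,-14,0.35,5.2],[0,0,-14,0.35,5.2],[0,0,-14,0.35,3],[0,0,-14,0.35,3],[0,0,-14,0.35,3],[0,0,-14,0.35,3],[0,0,-14,0.35,3]]
  ]
}}

```text
clock: 16.25
eef_pos: [0.641, -0.159, 0.0051]
tool_rot: [0.514, 0.858, 0.0, 0.001]
ft_force: [-1.8, 0.1, 6.7]
grip_width: 0.0353
```

Request:
{"api": "send_rows", "payload": {
  "targets": [
    [[0,0,0.5,0,3],[0,0,2,0,3],[0,0,5,0,3],[0,0,8,0,3],[0,0,11,-0.17,3],[0,0,13,-0.35,3],[0,0,13,-0.35,3],[0,0,13,-0.35,3]]
  ]
}}

```text
clock: 17.25
eef_pos: [0.6394, -0.1587, 0.1326]
tool_rot: [0.655, 0.756, -0.0, -0.0]
ft_force: [-0.2, -0.1, -1.6]
grip_width: 0.0354
```

```bash
python3 look.py y2 yellow .639 -.158 0.128
```

```text
17.25 [ 0.6394 -0.1587  0.1326] [ 0.655  0.756 -0.    -0.   ] [-0.2 -0.1 -1.6] 0.0354
```

View pics/y2.png

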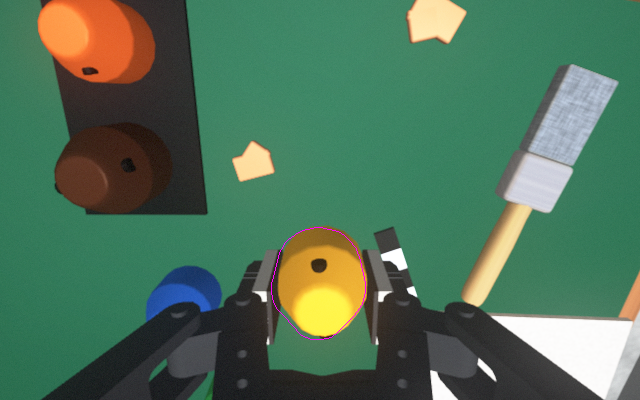

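Request:
{"api": "send_rows", "payload": {
  "targets": [
    [[-2,3,0,0,3],[-5,7,0,0,3],[-8,11,0,0,3],[-11,15.2,0,0,3],[-14,19.4,0,0,3],[-17,23.5,0,0,3],[-18.5,25.6,0,0,3],[-18.5,25.6,0,0,3],[-18.5,25.6,-4,0,3],[-18.5,25.6,-8,0,3],[-18.5,25.6,-11,0,3],[-18.5,25.6,-11,0,3]]
  ]
}}

```text
clock: 18.8
eef_pos: [0.4526, 0.0957, 0.0207]
tool_rot: [0.656, 0.755, -0.003, -0.002]
ft_force: [-0.6, -0.5, -0.3]
grip_width: 0.0357
```

```bash
python3 look.py y3 yellow .4545 .0984 0.017; python3 - <<'E'
from h import *
C=camRT('wrist'); im=cv2.imread('pics/y3.png')
for (x,y) in [(.4525,.0984),(.4405,.1825)]:
    p=proj(np.c_[x+.025*np.cos(A),y+.025*np.sin(A),0*A+.005],C); cv2.polylines(im,[p.astype(int)],True,(255,0,0),1)
cv2.imwrite('pics/y3.png',im)
E
```

```text
18.8 [0.4526 0.0957 0.0207] [ 0.656  0.755 -0.003 -0.002] [-0.6 -0.5 -0.3] 0.0357
```

View pics/y3.png

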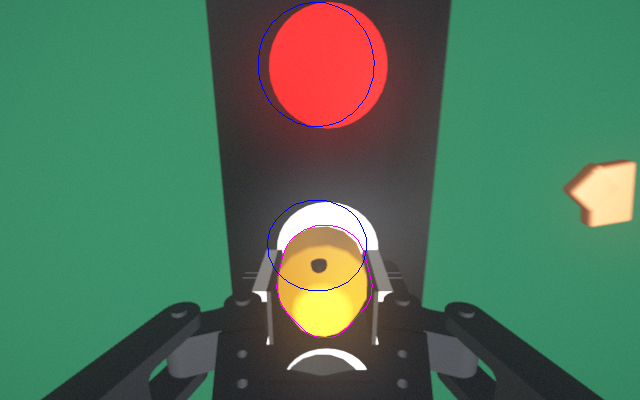

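Request:
{"api": "send_rows", "payload": {
  "targets": [
    [[0.15,0,-0.5,0,3],[0.15,0,-1,0,3],[0.15,0,-1.2,0,3],[0.15,0,-1.2,0,3],[0.15,0,-1.2,0,3],[0.15,0,-1.2,0,6],[0.15,0,-1.2,0,6],[0.15,0,-1.2,0,6],[0.15,0,-1.2,0,6]]
  ]
}}

```text
clock: 19.98
eef_pos: [0.4564, 0.0971, 0.0113]
tool_rot: [0.656, 0.755, 0.0, 0.0]
ft_force: [-0.4, 0.5, 0.1]
grip_width: 0.0598
```

Request:
{"api": "send_rows", "payload": {
  "targets": [
    [[0,0,1,0,6],[0,0,4,0,6],[0,0,8,0,6],[0,0,12,0,6],[3,-1.5,13,0,6],[7,-4,13,0,5],[12,-7,13,0,4.8],[18.3,-9.7,13,0,4.8],[18.3,-9.7,13,0,4.8],[18.3,-9.7,13,0,4.8]]
  ]
}}

```text
clock: 21.22
eef_pos: [0.639, -0.0, 0.1409]
tool_rot: [0.656, 0.755, -0.0, -0.001]
ft_force: [-0.4, 0.5, 0.1]
grip_width: 0.0478
```

```bash
python3 look.py c1 cream .6385 .0014 0
python3 - <<'E'
from h import *
im=vision.camera('top')[:,:,::-1].copy();C=camRT('top')
b=cv2.resize(im,None,fx=3,fy=3,interpolation=cv2.INTER_CUBIC)
for n,x,y in[('brown',.4886,-.1541),('orange',.4766,-.0699),('yellow',.4525,.0984)]:
  hu=cv2.convexHull(proj(sil(x,y,.005,*SZ[n]),C).astype(np.float32)); cv2.polylines(b,[(hu*3+1).astype(int)],True,(255,0,255),1)
cv2.imwrite('pics/t3.png',b[390:800,600:1400])
E
```

```text
21.225 [ 0.639  -0.      0.1409] [ 0.656  0.755 -0.    -0.001] [-0.4  0.5  0.1] 0.0478
```

View pics/c1.png

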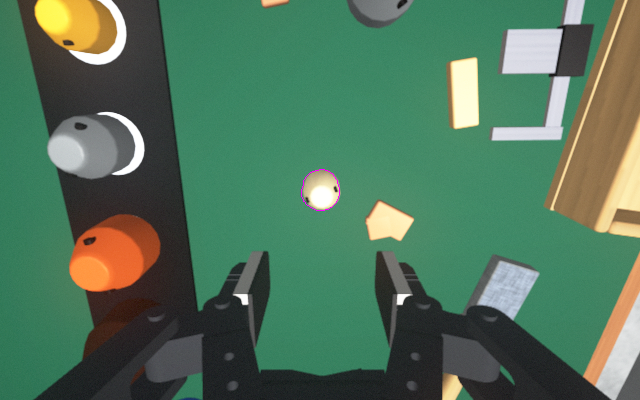

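View pics/t3.png

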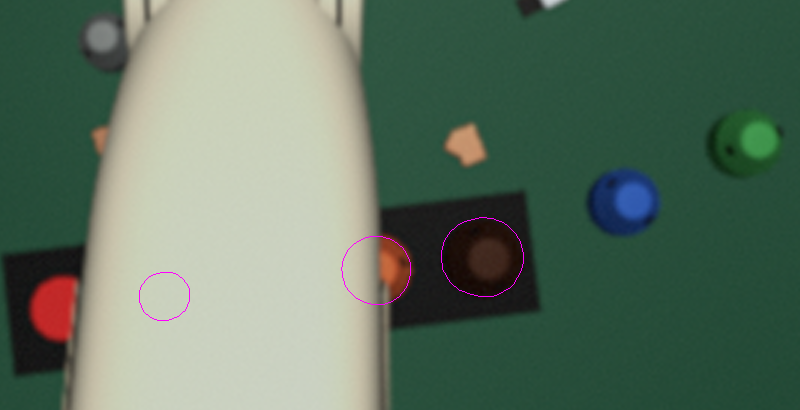

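Request:
{"api": "send_rows", "payload": {
  "targets": [
    [[0,0.1,-3,0.17,4.4],[0,0.1,-6,0.35,4.4],[0,0.1,-9,0.35,4.4],[0,0.1,-12,0.35,4.4],[0,0.1,-13.8,0.35,4.4],[0,0.1,-13.8,0.35,4.4],[0,0.1,-13.8,0.35,2.2],[0,0.1,-13.8,0.35,2.2],[0,0.1,-13.8,0.35,2.2],[0,0.1,-13.8,0.35,2.2],[0,0.1,-13.8,0.35,2.2]]
  ]
}}

```text
clock: 22.7
eef_pos: [0.6407, 0.0012, 0.005]
tool_rot: [0.514, 0.858, 0.001, 0.001]
ft_force: [-1.3, 0.4, 5.5]
grip_width: 0.0276
```

Request:
{"api": "send_rows", "payload": {
  "targets": [
    [[0,0,0.5,0,2.2],[0,0,2,0,2.2],[0,0,5,0,2.2],[0,0,8,0,2.2],[0,0,11,-0.17,2.2],[0,0,13,-0.35,2.2],[0,0,13,-0.35,2.2],[0,0,13,-0.35,2.2]]
  ]
}}

```text
clock: 23.7
eef_pos: [0.6389, 0.0011, 0.1327]
tool_rot: [0.655, 0.756, -0.0, -0.0]
ft_force: [-0.6, -0.5, -1.2]
grip_width: 0.0272
```

```bash
python3 look.py c2 cream .639 .001 0.128
```

```text
23.7 [0.6389 0.0011 0.1327] [ 0.655  0.756 -0.    -0.   ] [-0.6 -0.5 -1.2] 0.0272
```

View pics/c2.png

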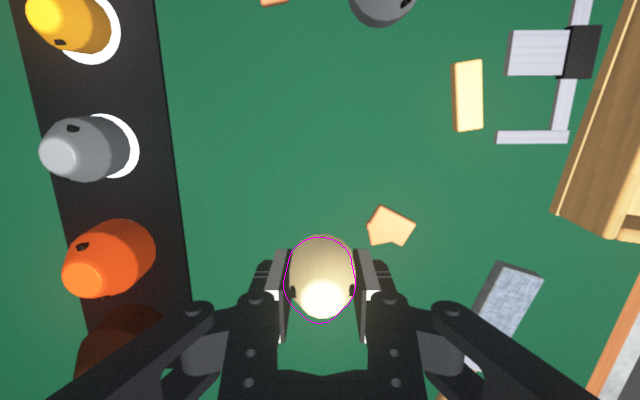

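Request:
{"api": "send_rows", "payload": {
  "targets": [
    [[-3,2.8,0,0,2.2],[-6,5.6,0,0,2.2],[-9.5,8.9,0,0,2.2],[-13,12.1,0,0,2.2],[-16.5,15.4,0,0,2.2],[-19.5,18.2,0,0,2.2],[-19.5,18.2,0,0,2.2],[-19.5,18.2,-4,0,2.2],[-19.5,18.2,-8,0,2.2],[-19.5,18.2,-11,0,2.2],[-19.5,18.2,-11,0,2.2],[-19.5,18.2,-11,0,2.2]]
  ]
}}

```text
clock: 25.25
eef_pos: [0.4453, 0.183, 0.0238]
tool_rot: [0.656, 0.755, 0.0, 0.0]
ft_force: [-0.5, 0.4, -0.7]
grip_width: 0.0274
```

```bash
python3 look.py c3 cream .4438 .183 0.017; python3 - <<'E'
from h import *
C=camRT('wrist'); im=cv2.imread('pics/c3.png')
for (x,y) in [(.4438,.183)]:
    p=proj(np.c_[x+.025*np.cos(A),y+.025*np.sin(A),0*A+.005],C); cv2.polylines(im,[p.astype(int)],True,(255,0,0),1)
cv2.imwrite('pics/c3.png',im)
E
```

```text
25.25 [0.4453 0.183  0.0238] [0.656 0.755 0.    0.   ] [-0.5  0.4 -0.7] 0.0274
```

View pics/c3.png

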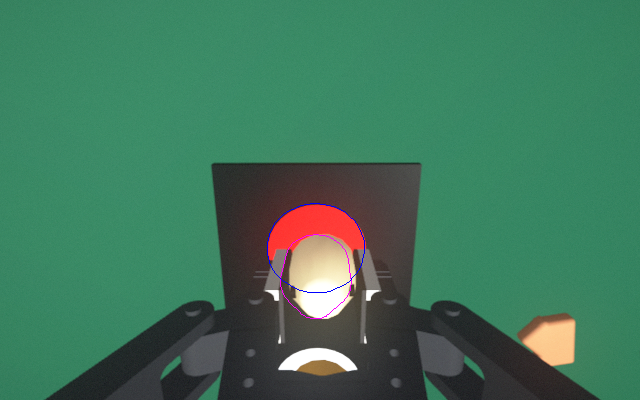

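Request:
{"api": "send_rows", "payload": {
  "targets": [
    [[-0.15,0,-0.5,0,2.2],[-0.15,0,-1,0,2.2],[-0.15,0,-1.3,0,2.2],[-0.15,0,-1.3,0,2.2],[-0.15,0,-1.3,0,2.2],[-0.15,0,-1.3,0,5],[-0.15,0,-1.3,0,5],[-0.15,0,-1.3,0,5],[-0.15,0,-1.3,0,5]]
  ]
}}

```text
clock: 26.42
eef_pos: [0.4429, 0.1832, 0.0103]
tool_rot: [0.656, 0.755, 0.0, 0.0]
ft_force: [1.0, -0.0, 0.4]
grip_width: 0.05
```

Request:
{"api": "send_rows", "payload": {
  "targets": [
    [[0,0,1,0,5],[0,0,4,0,5],[0,0,8,0,5],[0,0,12,0,5],[-3,4,14,0,6],[-7,8,15,0,6],[-11,12,16,0,6],[-15,16,17,0,6],[-19,20,18,0,6],[-23,24,18,0,6],[-25,28,18,0,6],[-25,28,18,0,6]]
  ]
}}

```text
clock: 27.92
eef_pos: [0.1912, 0.4655, 0.1909]
tool_rot: [0.654, 0.757, 0.001, -0.0]
ft_force: [0.6, -0.5, -0.3]
grip_width: 0.0602
```

```bash
python3 - <<'E'
from h import *
im=vision.camera('top')[:,:,::-1].copy();C=camRT('top')
b=cv2.resize(im,None,fx=3,fy=3,interpolation=cv2.INTER_CUBIC)
for n,x,y,z in[('brown',.4886,-.1541,.005),('orange',.4766,-.0699,.005),('yellow',.4525,.0984,.005),('cream',.4405,.1825,.005),('grey',.6559,.1497,0)]:
  hu=cv2.convexHull(proj(sil(x,y,z,*SZ[n]),C).astype(np.float32)); cv2.polylines(b,[(hu*3+1).astype(int)],True,(255,0,255),1)
cv2.imwrite('pics/t4.png',b[390:800,530:1330])
s=vision.camera('scene')[:,:,::-1][150:290,200:500]
cv2.imwrite('pics/s4.png',cv2.resize(s,None,fx=2.6,fy=2.6,interpolation=cv2.INTER_CUBIC))
print(bot.get_obs()['clock'])
E
```

```text
28.025
```

View pics/t4.png

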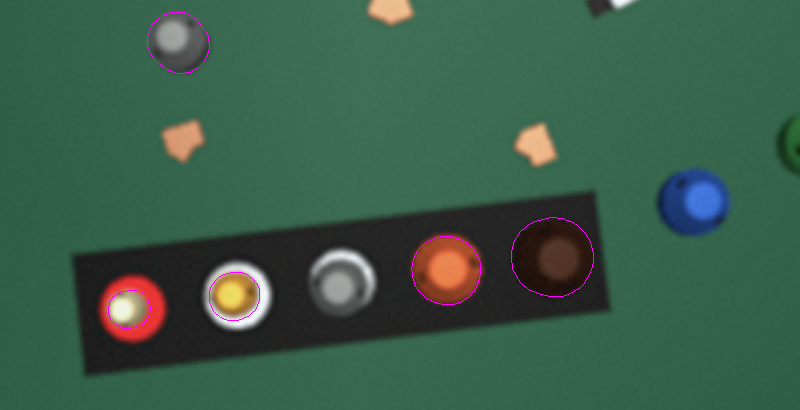

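View pics/s4.png

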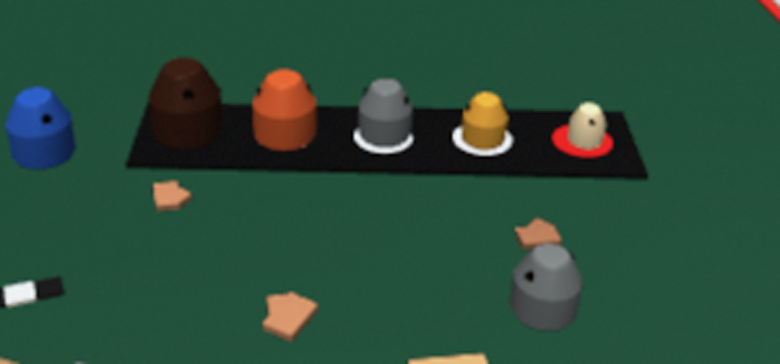

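```bash
python3 -c "
from workcell import bot
o=bot.get_obs();print(o['clock'],o['joint_vel'].round(3),o['ft_force'].round(1));print(bot.job_done())"
```

```text
28.025 [-0.03  -0.012 -0.02   0.     0.001  0.001] [ 0.2 -0.4 -0.1]
the job is handed in; nothing more can be done
None
```

The row is finished and the job was handed in at 28 s of the 106 s allowed; no verdict is reported. Cream stands on the red mark, yellow on the one beside it, orange on the inner mark beside the white end mark, and brown on that end mark. The red mark is at the robot's left end of the row.

- **Placement:** The last top view shows all four weights within about 2 mm of the outlines projected for their marks. The scene view shows them upright, with the arm clear of everything.
- **Left alone:** The grey duplicate still matches its starting outline. The set grey weight looks unmoved, though I checked it only by eye. The blue and green look-alikes were not touched.
- **Disagreement:** The wrist camera put the board about 3 to 5 mm further in +x than the top camera did. I set orange, yellow and cream between the two estimates. Brown was placed before I noticed, so by the wrist camera it may be 3 to 4 mm off centre, within the 12 mm limit.

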